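Find the balance point of a switch arm

ROBOT

A 6-joint arm with a two-finger parallel gripper is mounted at the origin on the work surface. World frame = base frame: x ahead of the robot, y to its left, z up, the work surface at z = 0. Lengths are in m, angles in degrees, forces in N, time in s.
With the tool pointing down it reaches from about 0.275 to 0.85 m from the base axis. Payload 5.2 kg.
Tool frame: the origin (TCP) lies midway between the tips of the shut fingers; the grasp point (between the pads) lies 19 mm behind it; z points along the fingers, y is the line along which they close (so a half turn about z gives the same grasp; the last joint's range is limited). The gripper opens to 85 mm and grips with 20 to 120 N. Pads are 22 mm wide; open, the fingers measure 114 mm over their backs; the gripper's body (76 mm by 85 mm) begins 54 mm behind the grasp point. The pads swing forward as they close: fully open they stand 13 mm farther back than shut.
Start: joints at [56.62, 14.817, 87.949, -0, 77.235, -11.62], TCP at [0.204, 0.511, 0.231] pointing down, gripper open.
Joint ranges: [-179.93, 179.93], [-52.35, 119.4], [10.71, 147.94], [-69.91, 249.91], [12.55, 155.21], [-178.61, 178.61]. Speed limits (degrees/s): [147.25, 147.25, 180, 180, 180, 180].

INTERFACE

Orientations are given as [roll, pitch, yaw] about the fixed x, y, z axes, in that order (R = Rz(yaw) Ry(pitch) Rx(roll)).
In Python, from workcell import * gives the robot as it stands. The module is installed in compiled form; this text tells all that it offers.
- The arm moves only by the tool drive_tool, never from a script. Its argument "series" is one flat list of numbers, 7 for each row, row after row: the turn, a rotation vector about the tool's x, y, z normalised to -1 to 1, where 1 is 180 degrees, then the shift along the tool's x, y, z normalised to -1 to 1, where 1 is 0.15 m, then the opening, from -1 (shut) to 1 (fully open). A call has 1 to 12 rows; each row is the pose to reach, as a shift and turn from the pose commanded when the call began, along the tool's axes at that moment, turning the shorter way round; what a row does not reach only later rows make up. A row lasts 1/10 s, in which the tool goes at most 50 mm and 8.59 degrees, less where a joint would pass 70% of its speed; a pose out of reach is approached as far as the arm can. A call with a number of a shift or a turn outside -1 to 1 is refused whole. A call with a gripper value outside its range is refused whole. The fingers move at their own pace and stop on an object; "newtons" is the grip in N (left out, the last holds). Time passes only in rows, so rows that repeat a pose let the fingers close. It gives the time, the measured TCP pose, the force, the opening and the grip force at its end, in the units of the state.
- get_state(): the state, without advancing time (a new reading comes with each control period).
- grab_frame(name): name is "scene" or "top"; returns (picture, depth): 480x640x3 uint8, red, green, blue; 480x640 float32, m along the optical axis (not along the pixel's ray), 0 where there is no reading.
- camera_model(name): a dict with "mtx" (3x3 intrinsics, pixels), "world_from_camera" (4x4, takes a point from camera to world coordinates). Camera axes: x right, y down, z forward; pixel columns grow to the right and rows downward; lengths in m; the calibration is good to about 2 mm. A picture is of the moment at which its call begins. camera_model takes no time and is no camera call.
- sign_off(): hands the job in; it is judged then, once.
The state is a dict: "clock": time; "joint_positions": joint angles; "joint_vel": joint speeds; "tau": joint torques, N m; "tool_pos": TCP position; "ee_rot": TCP orientation; "ft_force": force on the tool from outside, world axes, zero at the start; "wrist_torque": the same for the moment, N m; "finger_gap": finger opening in m; "grasp_force": force on a finger pad.
Only numpy, scipy, OpenCV 4.12 (cv2) and the standard library are available. Lean on these libraries where they do the work, as an engineer would, in place of code of your own. Each camera call takes 0.05 s, during which the arm holds its last target. There are 200 camera calls.

TASK

Pick up the long aluminium switch arm (round switch at one end, clamp at the other) and lay it, switch side up, lengthways on the balance stand, across the stand's raised middle edge. Feel which end is heavier and shift the arm along until it balances level on the middle edge alone, with neither end dropped onto an outer rest, then let go and leave it balanced. Be gentle: do not bear down hard on the stand or drop the arm on it, and leave the other things on the table where they are.

Things in the scene. Friction and masses are not known exactly. Their poses are not given: they have to be found in the camera images.
- bar: Switch arm: square aluminium bar 320 mm long, 20 wide, 20 high, 0.22 to 0.57 kg, starts flat on the table, switch up. Origin: middle of its underside; x along the bar to the switch, z up. Grip the bare bar from above across y, between x = -105 and +88 mm. Hidden balance point, new each time: from 45 mm towards the clamp to 65 mm towards the switch from the middle.
- stand: Balance stand, fixed: plywood base 200 x 70 x 8 mm with three crosswise uprights 50 mm wide. The middle one ends in a steel edge on a rubber mount, flat top 12 mm wide, 60 mm above the table. Outer wooden rests, 12 mm thick, 75 mm to either side, are 6 mm lower and catch an unbalanced arm (leaning about 0.08 rad). Origin: centre of base underside; x from rest to rest, y along the edge, z up.
- edge (a point): Middle of the flat top of the stand's middle edge, 60 mm above the table; axes as the stand's. The arm stays level by itself only when its balance point is within about 4 mm of this point along the stand's x; let go, it may rock for a second before it settles.
- switch_end (a point): Lower border of the arm's end face at the switch end: 160 mm along +x from the arm's origin, on the underside. The fixed round switch near it stands on top of the bar: black base 68 mm across, grey cap, 25 mm high, centre 122 mm from the bar's middle.
- clamp_end (a point): Lower border of the arm's end face at the clamp end: 160 mm along -x from the arm's origin, on the underside. The fixed black clamp block near it stands on top of the bar: 50 mm long, 40 wide, 32 high with its knob, centre 130 mm from the middle. The end that is lower than the other is too heavy: shift the arm away from that side.
- sw_yellow: A loose round yellow switch, 74 mm across and 25 mm high, a bystander to be left alone. Origin: centre of its underside.
- sw_blue: A loose round blue switch, 74 mm across and 25 mm high, a bystander to be left alone. Origin: centre of its underside.
- sw_red: A loose round red switch, 74 mm across and 25 mm high, a bystander to be left alone. Origin: centre of its underside.
- sw_green: A loose round green switch, 74 mm across and 25 mm high, a bystander to be left alone. Origin: centre of its underside.
- mouse: A black computer mouse, 100 x 58 x 33 mm, a bystander to be left alone. Origin: centre of its underside.
- offcut: A short loose piece of the same aluminium bar, 120 x 20 x 20 mm, a bystander to be left alone. Origin: centre of its underside.
- switch_box: A black connection box with eight round sockets, 110 x 200 x 41 mm, a bystander to be left alone. Origin: centre of its underside.
Things that resemble listed ones, but are neither listed nor needed, are in the scene too. What is meant by the stand is not green, and is the smaller of those in its own colour.

How it is judged (in metres and radians):
On the way, in this order (a step that is already met when the one before it is completed fails the run):
1. the arm has been lifted clear of the table (height (world z) of each of switch_end, clamp_end above 0.02 m), for 0.1 s.
2. the arm has been laid on the stand (contact force between bar and stand above 0.5 N and z of bar in the frame of stand above 0.045 m and horizontal distance between bar and edge below 0.1 m), for 0.2 s.
At the end, for the whole second after the job is handed in: The arm rests switch side up across the stand's middle edge alone, free and at rest: level within 0.04 rad, its underside 56 to 64 mm above the table, its middle within 90 mm of the edge's middle, lengthways along the stand within 0.25 rad (either way round) (contact force between bar and stand above 1 N and angle between bar's own x axis and vertical between 1.53079 and 1.61079 rad and angle between bar's own z axis and vertical below 0.06 rad and z of bar in the frame of stand between 0.056 and 0.064 m and horizontal distance between bar and edge below 0.09 m and angle between the x axis of bar and the x axis of stand, either way round below 0.25 rad and linear speed of bar below 0.01 m/s and angular speed of bar below 0.03 rad/s); the robot touches nothing.
It fails at once if the hand bears down on the stand with more than 20 N, directly or through the arm it holds ((contact force between bar and stand above 20 N and contact force between the fingers and bar above 1 N) or contact force between any of the arm, the fingers and stand above 20 N).
It fails at once if the arm is dropped or knocked onto the stand (over 60 N) (contact force between bar and stand above 60 N).
It fails at once if another thing on the table is moved by more than 30 mm (distance of any of sw_yellow, sw_blue, sw_red, sw_green, mouse, offcut, switch_box from where it was at the start of the episode above 0.03 m).
It also fails if it takes over 51 s, if anything falls off the work surface, if the arm or the gripper's body presses on something with over 40 N, if the wrist force passes 120 N, or if a joint passes its speed limit or range.

## Working session

There is one attempt and no reset: what is moved stays moved. The work goes in short steps, Python scripts to look and compute and a tool call to move; the robot and the scene stay as the last step left them, time stands still between calls to the robot, and variables do not carry over. Pictures are saved under pics/ and viewed, at most 10 in all, crops included, and the job is handed in when it is done.

Besides the shell and the picture viewer there is one more tool, called after ">>>" as a command line: name --argument value ..., lists and objects as JSON in quotes. drive_tool: Moves the arm, as the interface text tells. Its arguments: {"type":"object","properties":{"series":{"type":"array"},"newtons":{"type":"number"}},"required":["series"]}

```bash
mkdir -p pics
cat > h.py <<'E'
from workcell import *
import numpy as np, cv2
from scipy.spatial.transform import Rotation as R
def grab(n):
    p,d=grab_frame(n); np.savez('%s.npz'%n,p=p,d=d); return p,d
def cloud(n,d):
    m=camera_model(n);K=np.array(m["mtx"]);T=np.array(m["world_from_camera"])
    v,u=np.mgrid[:480,:640]
    c=np.stack([(u-K[0,2])/K[0,0]*d,(v-K[1,2])/K[1,1]*d,d],-1)
    w=c@T[:3,:3].T+T[:3,3]; w[d<=0]=np.nan
    return w
E
python3 - <<'E'
from h import *
for n in("top","scene"):
    p,d=grab(n); cv2.imwrite(f'pics/{n}0.png',p[...,::-1])
    m=camera_model(n); print(n,np.round(m["mtx"],1).tolist(),np.round(m["world_from_camera"],3).tolist())
s=get_state();print(s)
E
```

```text
top [[619.0, 0.0, 323.4], [0.0, 619.0, 232.2], [0.0, 0.0, 1.0]] [[-0.021, -0.997, 0.07, 0.395], [-1.0, 0.022, 0.017, -0.026], [-0.018, -0.069, -0.997, 1.653], [0.0, 0.0, 0.0, 1.0]]
scene [[606.9, 0.0, 311.5], [0.0, 606.9, 235.7], [0.0, 0.0, 1.0]] [[-0.11, 0.587, -0.802, 1.781], [0.994, 0.047, -0.102, 0.162], [-0.022, -0.808, -0.589, 1.022], [0.0, 0.0, 0.0, 1.0]]
{'clock': 0.1, 'joint_positions': array([ 5.66190369e+01,  1.48573433e+01,  8.80034652e+01,  4.37790307e-04,
        7.72334152e+01, -1.16211365e+01]), 'joint_vel': array([ 0.03253634, -0.02226281, -0.0270965 ,  0.04227796,  0.00220035,
        0.0348301 ]), 'tau': array([ 4.21994337e-03, -4.46966350e+01, -2.91250741e+01, -3.52908983e-04,
        6.12856908e-03, -6.27636541e-05]), 'tool_pos': array([0.20362937, 0.51042843, 0.23054598]), 'ee_rot': array([-1.79907794e+02, -1.93984076e-02,  1.58240061e+02]), 'ft_force': array([-0.07129176, -0.11892899,  0.56713256]), 'wrist_torque': array([-0.02936813,  0.03558533,  0.03693139]), 'grasp_force': 0.0, 'finger_gap': 0.08562610222590661}
```

View pics/top0.png

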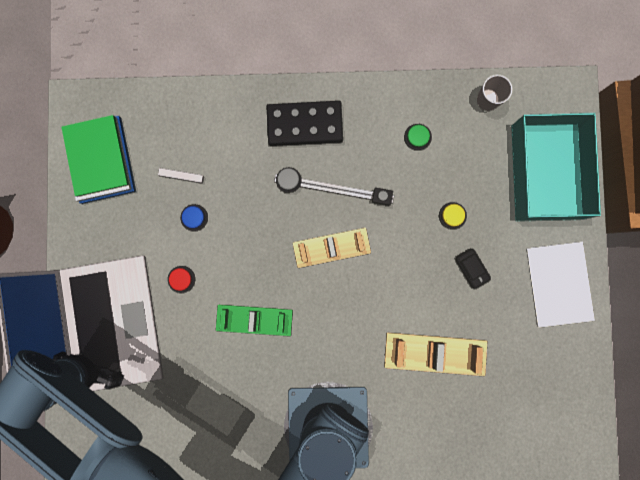

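View pics/scene0.png

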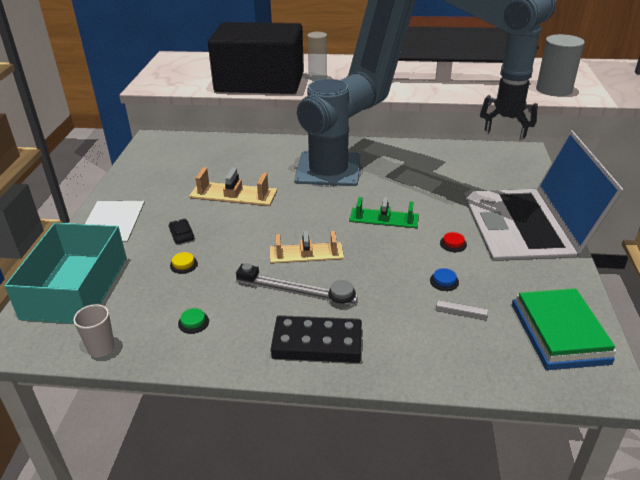

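The top view shows the switch arm with its switch at (288,180) and its clamp at (382,197). There are three candidates for the stand: wooden (331,247), larger wooden (436,355) and green (254,320). The one that fits is (331,247), since it isn't green and is the smaller of the two wooden ones. I'll confirm that in a crop and measure.

Run:
```python
from h import *
p=np.load('top.npz')['p'];d=np.load('top.npz')['d'];w=cloud('top',d)
cv2.imwrite('pics/crop.png',cv2.resize(p[140:390,220:520,::-1],None,fx=2.4,fy=2.4,interpolation=cv2.INTER_CUBIC))
hsv=cv2.cvtColor(p,cv2.COLOR_RGB2HSV)
print('table z',np.nanmedian(w[280:300,300:360,2]))
m=camera_model('top');K=np.array(m["mtx"]);T=np.array(m["world_from_camera"])
def onplane(uv,z):
    r=T[:3,:3]@np.array([(uv[0]-K[0,2])/K[0,0],(uv[1]-K[1,2])/K[1,1],1]);return T[:3,3]+r*(z-T[2,3])/r[2]
# wood colour blobs
wood=((hsv[...,0]>8)&(hsv[...,0]<28)&(hsv[...,1]>60)&(hsv[...,2]>100)).astype(np.uint8)
wood[:220]=0; wood[:,550:]=0; wood[:,:200]=0
wood=cv2.morphologyEx(wood,cv2.MORPH_CLOSE,np.ones((9,9)))
n,l,st,c=cv2.connectedComponentsWithStats(wood)
for i in range(1,n):
    if st[i,4]<300: continue
    # base points only, z ~8mm
    b=(l==i)&(np.abs(w[...,2]-.008)<.006); xy=w[b][:,:2]
    r=cv2.minAreaRect(xy.astype(np.float32)*1000); print('wood',c[i],'base rect mm',r)
    top=(l==i)&(w[...,2]>.046); 
    if top.any():
        xy=w[top]; print(' zmax',np.nanpercentile(xy[:,2],[50,98]))
        a=((w[...,2]>.056)&(cv2.dilate((l==i).astype(np.uint8),np.ones((3,3)))>0)); print(' edge pts',a.sum(),w[a].mean(0))
# bar: region crop
reg=np.zeros((480,640),bool); reg[160:212,265:402]=True
for lo,hi in((.012,.026),(.026,.06)):
    b=reg&(w[...,2]>lo)&(w[...,2]<hi); q=w[b]; print('bar z',lo,hi,b.sum(),np.round(q.mean(0),4), np.round(cv2.minAreaRect(q[:,:2].astype(np.float32)*1000),1) if 0 else cv2.minAreaRect(q[:,:2].astype(np.float32)*1000))
    if lo>.02:
        k,lab,s2,c2=cv2.connectedComponentsWithStats(b.astype(np.uint8))
        for i in range(1,k):
            if s2[i,4]>30:
                bb=lab==i; print('  blob',c2[i],s2[i,4],w[bb].mean(0),cv2.minAreaRect(w[bb][:,:2].astype(np.float32)*1000))
```

```text
table z 0.00030448127602134
wood [330.1226158  248.34114441] base rect mm ((468.5421142578125, -18.814857482910156), (70.27989959716797, 200.39845275878906), 10.17019271850586)
 zmax [0.05559042 0.06454871]
 edge pts 135 [ 0.46757818 -0.01407639  0.05979469]
wood [435.28970588 353.725     ] base rect mm ((183.58944702148438, -285.07305908203125), (264.1004638671875, 94.11874389648438), 84.30963897705078)
 zmax [0.070233   0.08075346]
 edge pts 443 [ 0.18200591 -0.28833023  0.07126976]
bar z 0.012 0.026 593 [ 0.6237 -0.0293  0.02  ] ((631.04638671875, -32.988006591796875), (328.53179931640625, 120.05613708496094), 83.23748779296875)
bar z 0.026 0.06 805 [ 0.6279 -0.006   0.042 ] ((630.898681640625, -28.863601684570312), (309.8793640136719, 66.35269927978516), 81.16116333007812)
  blob [288.10638298 179.65319149] 470 [0.64778024 0.09058547 0.04172092] ((650.1428833007812, 91.53807067871094), (66.26295471191406, 65.19636535644531), 22.43423843383789)
  blob [382.13 196.4 ] 300 [ 0.59747621 -0.15459294  0.04403431] ((598.668212890625, -155.20111083984375), (49.87116241455078, 40.75775146484375), 78.18062591552734)
```

View pics/crop.png

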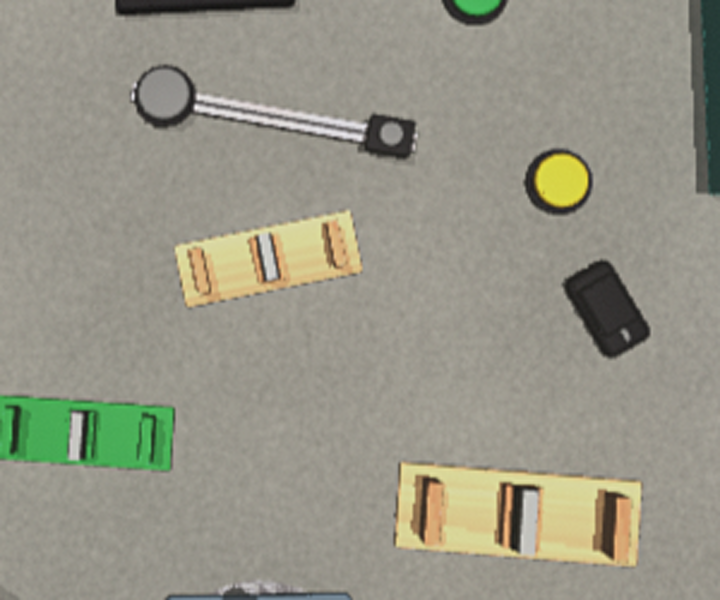

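The crop confirms it: wooden stand at crop (268,257) is the smaller wooden one, and its base measures 70x200 mm as it should. The arm has its switch at (0.650,0.091) and clamp at (0.598,-0.155). They are 252 mm apart, which matches. I'll move over the bar.

>>> drive_tool --series '[0,0,0,-0.98,-0.556,0,0.2,0,0,0,-0.98,-0.556,0,0.2,0,0,0,-0.98,-0.556,0,0.2,0,0,0,-0.98,-0.556,0,0.2,0,0,0,-0.98,-0.556,0,0.2]' --newtons 80

```text
clock: 0.6
tool_pos: [0.3109, 0.3768, 0.231]
ee_rot: [-179.9, 0.0, 158.0]
ft_force: [-0.3, -0.3, 0.3]
finger_gap: 0.051
grasp_force: 0.0
```

Run:
```python
from h import *
m=camera_model('top');K=np.array(m["mtx"]);T=np.array(m["world_from_camera"])
p=np.load('top.npz')['p'];d=np.load('top.npz')['d'];w=cloud('top',d)
hsv=cv2.cvtColor(p,cv2.COLOR_RGB2HSV)
a=(hsv[...,1]<40)&(hsv[...,2]>120)
a[:232]=0;a[262:]=0;a[:,:322]=0;a[:,342:]=0
k,l,s,c=cv2.connectedComponentsWithStats(a.astype(np.uint8))
for i in range(1,k):
    if s[i,4]<15: continue
    r=T[:3,:3]@np.array([(c[i][0]-K[0,2])/K[0,0],(c[i][1]-K[1,2])/K[1,1],1]);q=T[:3,3]+r*(.06-T[2,3])/r[2]
    print(c[i],s[i],q,w[l==i][:,2].mean())
```

```text
[327.58823529 232.76470588] [322 232  16   4  34] [ 0.5043764  -0.01030852  0.06      ] 0.0004486975296046815
[331.26666667 246.53333333] [328 237   8  20  90] [ 0.46863814 -0.01901547  0.06      ] 0.05856913488073905
```

>>> drive_tool --series '[0,0,0,-0.98,-0.556,0,0.2,0,0,0,-0.98,-0.556,0,0.2,0,0,0,-0.98,-0.556,0,0.2,0,0,0,-0.98,-0.556,0,0.2]'

```text
clock: 1.0
tool_pos: [0.4169, 0.2451, 0.2311]
ee_rot: [-180.0, 0.0, 158.1]
ft_force: [0.2, 0.0, -0.4]
finger_gap: 0.0512
grasp_force: 0.0
```

>>> drive_tool --series '[0,0,0,-0.98,-0.556,0,0.2,0,0,0,-0.98,-0.556,0,0.2,0,0,0,-0.98,-0.556,0,0.2,0,0,0,-0.98,-0.556,0,0.2]'

```text
clock: 1.4
tool_pos: [0.523, 0.1127, 0.2309]
ee_rot: [-180.0, 0.0, 158.1]
ft_force: [-0.2, 0.1, 0.4]
finger_gap: 0.0513
grasp_force: 0.0
```

>>> drive_tool --series '[0,0,0.445,-0.98,-0.556,0,0.2,0,0,0.445,-0.98,-0.556,0,0.2,0,0,0.445,-0.98,-0.556,0,0.2,0,0,0.445,-0.98,-0.556,0,0.2,0,0,0.445,-0.98,-0.556,0,0.2,0,0,0.445,-0.98,-0.556,0,0.2,0,0,0.445,-0.98,-0.556,0,0.2,0,0,0.445,-0.98,-0.556,0,0.2,0,0,0.445,-0.98,-0.556,0,0.2,0,0,0.445,-0.98,-0.556,0,0.2,0,0,0.445,-0.98,-0.556,0,0.2,0,0,0.445,-0.98,-0.556,0,0.2]'

```text
clock: 2.6
tool_pos: [0.6262, -0.0157, 0.231]
ee_rot: [-180.0, -0.0, 78.3]
ft_force: [0.9, 0.3, -0.9]
finger_gap: 0.0513
grasp_force: 0.0
```

```bash
python3 -c "
from h import *
s=get_state();print({k:np.round(s[k],4) for k in('clock','tool_pos','ee_rot','ft_force','wrist_torque')})"
```

```text
{'clock': np.float64(2.6), 'tool_pos': array([ 0.6262, -0.0157,  0.231 ]), 'ee_rot': array([-1.799556e+02, -2.390000e-02,  7.829290e+01]), 'ft_force': array([ 0.8543,  0.2513, -0.905 ]), 'wrist_torque': array([-0.0006, -0.0372,  0.0446])}
```

>>> drive_tool --series '[0,0,0,0,0,1,0.2,0,0,0,0,0,1,0.2,0,0,0,0,0,1,0.2,0,0,0,0,0,1,0.2,0,0,0,0,0,1,0.2]'

```text
clock: 3.1
tool_pos: [0.6261, -0.0166, 0.0814]
ee_rot: [-179.9, -0.0, 78.2]
ft_force: [-0.4, -0.2, 1.5]
finger_gap: 0.0512
grasp_force: 0.0
```

>>> drive_tool --series '[0,0,0,0,0,0.25,0.2,0,0,0,0,0,0.42,0.2,0,0,0,0,0,0.507,0.2,0,0,0,0,0,0.507,0.2,0,0,0,0,0,0.507,-1,0,0,0,0,0,0.507,-1,0,0,0,0,0,0.507,-1,0,0,0,0,0,0.507,-1,0,0,0,0,0,0.507,-1,0,0,0,0,0,0.507,-1,0,0,0,0,0,0.507,-1]'

```text
clock: 4.2
tool_pos: [0.6283, -0.0173, 0.008]
ee_rot: [179.7, -0.0, 78.1]
ft_force: [0.6, 1.0, 6.7]
finger_gap: 0.0179
grasp_force: 79.9
```

```bash
python3 -c "
from h import *
s=get_state();print({k:np.round(s[k],4) for k in('clock','tool_pos','ee_rot','ft_force','wrist_torque','finger_gap','grasp_force')})"
```

```text
{'clock': np.float64(4.2), 'tool_pos': array([ 0.6283, -0.0173,  0.008 ]), 'ee_rot': array([ 1.797253e+02, -4.600000e-03,  7.814390e+01]), 'ft_force': array([0.5738, 0.9656, 6.6963]), 'wrist_torque': array([0.0399, 0.0907, 0.0305]), 'finger_gap': np.float64(0.0179), 'grasp_force': np.float64(79.861)}
```

>>> drive_tool --series '[0,0,0,0,0,-0.1,-1,0,0,0,0,0,-0.2,-1,0,0,0,0,0,-0.35,-1,0,0,0,0,0,-0.5,-1,0,0,0,0,0,-0.7,-1,0,0,0,0,0,-0.85,-1,0,0,0,0,0,-0.9,-1,0,0,0,0,0,-0.9,-1,0,0,0,0,0,-0.9,-1,0,0,0,0,0,-0.9,-1]'

```text
clock: 5.2
tool_pos: [0.6252, -0.0168, 0.1386]
ee_rot: [-179.8, 0.0, 78.1]
ft_force: [-0.3, 0.4, -2.0]
finger_gap: 0.0181
grasp_force: 78.9
```

Run:
```python
from h import *
a=[]
for i in range(6):
    p,d=grab('scene' if i%2 else 'top'); s=get_state(); a.append(np.r_[s['ft_force'],s['wrist_torque']])
print({k:np.round(s[k],4) for k in('clock','tool_pos','ee_rot','finger_gap','grasp_force')})
a=np.array(a);print(a.round(3));print(a.mean(0))
y=np.radians(78.2);u=np.array([np.cos(y),np.sin(y)])
# moment of weight at r: tau=r x F ; r=s*u, F=(0,0,-W): tau=s*W*(-u_y,u_x)
print('sW',a[:,3:5].mean(0)@np.array([-u[1],u[0]]))
w=cloud('scene',d)
cv2.imwrite('pics/lift.png',p[...,::-1]) if 0 else cv2.imwrite('pics/lift.png',np.load('scene.npz')['p'][150:400,150:450,::-1].repeat(2,0).repeat(2,1))
```

```text
{'clock': np.float64(5.5), 'tool_pos': array([ 0.6261, -0.017 ,  0.1396]), 'ee_rot': array([-1.799421e+02,  3.400000e-03,  7.813820e+01]), 'finger_gap': np.float64(0.0176), 'grasp_force': np.float64(78.9036)}
[[-6.600e-01  1.520e-01 -2.595e+00 -1.100e-02  2.000e-03  3.300e-02]
 [ 4.620e-01 -5.070e-01 -1.881e+00  1.000e-02 -2.500e-02  9.000e-03]
 [-4.700e-02 -6.740e-01 -2.199e+00 -1.200e-02 -2.200e-02  5.700e-02]
 [ 1.000e-02  6.570e-01 -2.626e+00  8.000e-03 -1.000e-02 -9.000e-03]
 [-7.250e-01 -5.080e-01 -2.904e+00 -1.600e-02  3.400e-02  1.800e-02]
 [ 3.960e-01  3.820e-01 -2.683e+00  4.200e-02  4.000e-03  3.800e-02]]
[-0.09407698 -0.08300947 -2.48135359  0.00358344 -0.00281705  0.02438724]
sW -0.004083791777476267
```

View pics/lift.png

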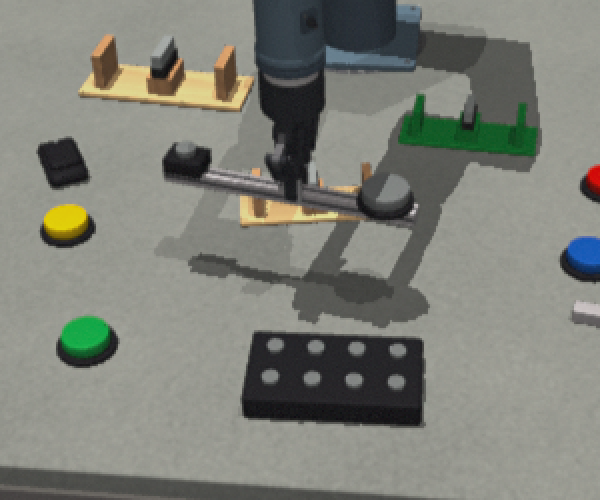

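Bar is held roughly level with the grip at bar (300,175 in the crop). I'll check tilt and height, and average more torque readings.

Run:
```python
from h import *
a=[]
for i in range(24):
    p,d=grab('top'); s=get_state(); a.append(np.r_[s['ft_force'],s['wrist_torque']])
a=np.array(a);y=np.radians(78.2);u=np.array([np.cos(y),np.sin(y)])
t=a[:,3:5]@np.array([-u[1],u[0]]);print('W',a[:,2].mean(),'sW',t.mean(),t.std()/5,'s',t.mean()/-a[:,2].mean())
w=cloud('top',d); g=s['tool_pos'][:2]
rel=w[...,:2]-g; al=rel@u; pe=rel@np.array([-u[1],u[0]])
for n,lo,hi,hw in(('switch cap',.085,.135,.02),('clamp blk',-.165,-.115,.018),('bar+',.035,.065,.006),('bar-',-.105,-.06,.006),('tip+',.14,.152,.006)):
    m=(al>lo)&(al<hi)&(abs(pe)<hw)&(w[...,2]>.08)
    q=w[m]; print(n,m.sum(),np.round(np.percentile(q[:,2],[10,50,90]),4) if m.any() else '')
m=(abs(pe)<.05)&(abs(al)<.2)&(w[...,2]>.08)
print('extent al',np.percentile(al[m],[0,.3,99.7,100]))
sw=(al>.05)&(al<.16)&(abs(pe)<.045)&(w[...,2]>.14);q=w[sw];print('sw',q.mean(0),cv2.minEnclosingCircle(q[:,:2].astype(np.float32)*1000))
```

```text
W -2.675955837261841 sW 0.0025449111372248976 0.005469293339044795 s 0.000951028825583671
switch cap 237 [0.173  0.1779 0.1815]
clamp blk 309 [0.1704 0.1756 0.1858]
bar+ 136 [0.1506 0.5358 0.5447]
bar- 98 [0.1485 0.1532 0.1583]
tip+ 14 [0.1506 0.1549 0.1614]
extent al [-0.17064002 -0.16650556  0.14460625  0.14844276]
sw [0.64245902 0.07522596 0.28610308] ((644.5205688476562, 71.45523071289062), 58.2361946105957)
```

>>> drive_tool --series '[0,0,-0.03,-0.028,-0.128,0,-1,0,0,-0.06,-0.057,-0.256,0,-1,0,0,-0.09,-0.086,-0.384,0,-1,0,0,-0.123,-0.115,-0.512,0,-1,0,0,-0.123,-0.115,-0.512,0,-1,0,0,-0.123,-0.115,-0.512,0,-1]'

```text
clock: 7.3
tool_pos: [0.5482, -0.0182, 0.1408]
ee_rot: [179.9, 0.0, 100.1]
ft_force: [0.7, 0.4, -2.7]
finger_gap: 0.018
grasp_force: 79.0
```

>>> drive_tool --series '[0,0,0,0.022,-0.13,0,-1,0,0,0,0.044,-0.26,0,-1,0,0,0,0.066,-0.39,0.05,-1,0,0,0,0.088,-0.523,0.15,-1,0,0,0,0.088,-0.523,0.3,-1,0,0,0,0.088,-0.523,0.3,-1,0,0,0,0.088,-0.523,0.3,-1]'

```text
clock: 8.0
tool_pos: [0.4693, -0.0193, 0.0956]
ee_rot: [180.0, 0.0, 100.2]
ft_force: [-0.3, 0.6, -1.7]
finger_gap: 0.0179
grasp_force: 79.1
```

Run:
```python
from h import *
a=[]
for i in range(20):
    p,d=grab('scene' if i==0 else 'top'); s=get_state(); a.append(np.r_[s['ft_force'],s['wrist_torque'],s['tool_pos']])
a=np.array(a);y=np.radians(100.2);u=np.array([np.cos(y),np.sin(y)])
t=a[:,3:5]@np.array([-u[1],u[0]]);print('F',a[:,:3].mean(0),'sW',t.mean(),t.std()/4.4,'pos',a[:,6:].mean(0),s['ee_rot'])
cv2.imwrite('pics/over.png',np.load('scene.npz')['p'][150:350,150:450,::-1].repeat(2,0).repeat(2,1))
```

```text
F [-0.01831289  0.02495382 -2.4790867 ] sW -0.007526141170528883 0.0073974564590320886 pos [ 0.46854092 -0.0192052   0.09561708] [-1.79995781e+02 -2.37887267e-03  1.00279902e+02]
```

View pics/over.png

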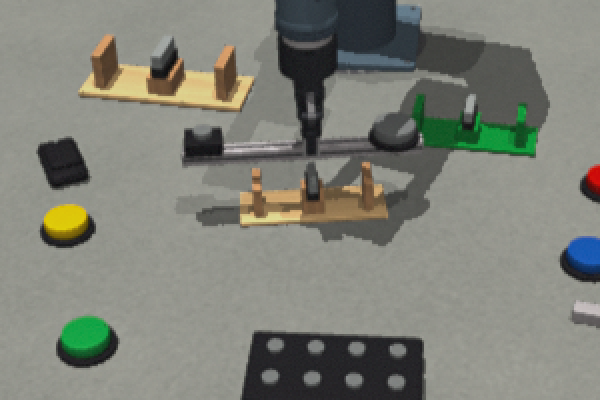

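Bar (crop 185–420,145) is lined up over the stand. Lower gently.

>>> drive_tool --series '[0,0,0,0,0,0.08,-1,0,0,0,0,0,0.14,-1,0,0,0,0,0,0.17,-1,0,0,0,0,0,0.178,-1,0,0,0,0,0,0.184,-1,0,0,0,0,0,0.184,-1]'

```text
clock: 9.6
tool_pos: [0.468, -0.0191, 0.068]
ee_rot: [-180.0, 0.0, 100.3]
ft_force: [0.7, -0.1, -2.9]
finger_gap: 0.0177
grasp_force: 79.3
```

>>> drive_tool --series '[0,0,0,0,0,0.003,-1,0,0,0,0,0,0.006,-1,0,0,0,0,0,0.006,-1,0,0,0,0,0,0.006,-1]'

```text
clock: 10.0
tool_pos: [0.4683, -0.0192, 0.0678]
ee_rot: [180.0, 0.0, 100.3]
ft_force: [-4.1, -0.2, 9.3]
finger_gap: 0.0176
grasp_force: 80.6
```

>>> drive_tool --series '[0,0,0,0,0,-0.003,-1,0,0,0,0,0,-0.003,-1,0,0,0,0,0,-0.003,-1]'

```text
clock: 10.3
tool_pos: [0.4683, -0.0192, 0.0678]
ee_rot: [180.0, 0.0, 100.3]
ft_force: [-3.8, 0.9, 6.2]
finger_gap: 0.0175
grasp_force: 80.2
```

Run:
```python
from h import *
a=[]
for i in range(10):
    grab_frame('top'); s=get_state(); a.append(np.r_[s['ft_force'],s['wrist_torque'],s['tool_pos']])
a=np.array(a);print(a.mean(0).round(4));print(a[:,2])
```

```text
[-3.694   0.4895  6.8802  0.0842  0.5996  0.018   0.4683 -0.0192  0.0678]
[6.78231509 6.97618484 7.45112632 7.53885043 6.22899881 7.00358113
 7.32330602 5.94441003 6.94393712 6.60966914]
```

>>> drive_tool --series '[0,0,0,0,0,-0.004,-1,0,0,0,0,0,-0.008,-1,0,0,0,0,0,-0.008,-1,0,0,0,0,0,-0.008,-1]'

```text
clock: 11.2
tool_pos: [0.4681, -0.0191, 0.0682]
ee_rot: [-180.0, -0.0, 100.3]
ft_force: [0.2, 0.2, -1.7]
finger_gap: 0.0177
grasp_force: 79.2
```

Run:
```python
from h import *
a=[]
for i in range(6):
    grab_frame('top'); s=get_state(); a.append(np.r_[s['ft_force'],s['wrist_torque'],s['tool_pos']])
a=np.array(a);print(a.mean(0).round(4));print(a[:,2])
```

```text
[ 0.1565 -0.0592 -2.555  -0.006   0.0055  0.0182  0.4681 -0.0191  0.0683]
[-2.3863335  -3.00783453 -1.72335004 -2.78915897 -2.24689303 -3.17629223]
```

>>> drive_tool --series '[0,0,0,0,0,0.004,-1,0,0,0,0,0,0.004,-1,0,0,0,0,0,0.004,-0.57,0,0,0,0,0,0.004,-0.53,0,0,0,0,0,0.004,-0.5,0,0,0,0,0,0.004,-0.4,0,0,0,0,0,0.004,-0.3,0,0,0,0,0,0.004,-0.3]' --newtons 20

```text
clock: 12.3
tool_pos: [0.4682, -0.0191, 0.0679]
ee_rot: [180.0, 0.0, 100.3]
ft_force: [0.1, 0.5, -0.8]
finger_gap: 0.0294
grasp_force: 0.0
```

```bash
cat > meas.py <<'E'
from h import *
for i in range(16): p,d=grab('top')
s=get_state(); print({k:np.round(s[k],4) for k in('clock','tool_pos','ft_force','finger_gap','grasp_force')})
w=cloud('top',d); y=np.radians(100.2);u=np.array([np.cos(y),np.sin(y)])
rel=w[...,:2]-np.array([.4686,-.019]); al=rel@u; pe=rel@np.array([-u[1],u[0]])
z=w[...,2]
m0=(abs(pe)<.055)&(abs(al)<.2)&(z>.07)&(z<.13)
A=al[m0&(abs(pe)<.012)];print('extent',np.percentile(A,[0,1,99,100]),'mid',(np.percentile(A,1)+np.percentile(A,99))/2)
for n,m in(('sw',m0&(al>.06)&(z>.085)&(abs(pe)<.04)),('cl',m0&(al<-.09)&(z>.085)&(abs(pe)<.03))):
    q=np.c_[al[m],pe[m],z[m]];print(n,m.sum(),q.mean(0).round(4),'z pct',np.percentile(q[:,2],[25,50,75]).round(4))
b=m0&(abs(pe)<.007)&(z<.088)&((abs(al)>.045))&(al>-.11)&(al<.08)
f=np.polyfit(al[b],z[b],1);print('bar top fit n',b.sum(),'slope',f[0],'z0',f[1])
E
python3 meas.py; python3 -c "
from h import *
p,d=grab('scene');cv2.imwrite('pics/rel.png',p[180:280,200:400,::-1].repeat(4,0).repeat(4,1))"
```

```text
{'clock': np.float64(13.1), 'tool_pos': array([ 0.4681, -0.0191,  0.0678]), 'ft_force': array([-0.274 ,  0.6345,  0.6023]), 'finger_gap': np.float64(0.0297), 'grasp_force': np.float64(0.0)}
extent [-0.16974504 -0.16828315  0.14776033  0.14954279] mid -0.01026140820468971
sw 330 [ 0.1191 -0.0024  0.1013] z pct [0.0996 0.1031 0.1053]
cl 340 [-0.1377  0.0017  0.1047] z pct [0.1009 0.1044 0.109 ]
bar top fit n 56 slope -0.013074079866294525 z0 0.07976008718880052
```

View pics/rel.png

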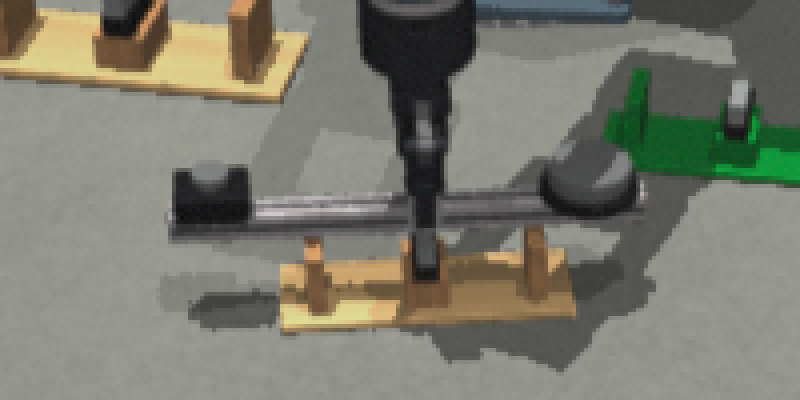

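It is level with gaps over both outer rests (crop 315,240 and 535,228). I'll open wider, retreat straight up and recheck.

>>> drive_tool --series '[0,0,0,0,0,0,-0.15,0,0,0,0,0,0,0.0,0,0,0,0,0,-0.02,0.05,0,0,0,0,0,-0.1,0.05,0,0,0,0,0,-0.25,0.05,0,0,0,0,0,-0.5,0.05,0,0,0,0,0,-0.8,0.05,0,0,0,0,0,-0.8,0.05,0,0,0,0,0,-0.8,0.05]'

```text
clock: 14.05
tool_pos: [0.4687, -0.0193, 0.189]
ee_rot: [179.8, 0.1, 100.3]
ft_force: [-0.4, -0.1, -0.7]
finger_gap: 0.0449
grasp_force: 0.0
```

```bash
python3 meas.py; python3 -c "
from h import *
for i in range(16): p,d=grab('scene')
cv2.imwrite('pics/fin.png',p[160:280,200:400,::-1].repeat(4,0).repeat(4,1))"; python3 meas.py
```

```text
{'clock': np.float64(14.85), 'tool_pos': array([ 0.4681, -0.0191,  0.1878]), 'ft_force': array([ 0.7117,  0.7889, -0.0618]), 'finger_gap': np.float64(0.0451), 'grasp_force': np.float64(0.0)}
extent [-0.17000469 -0.1683004   0.14761455  0.14919681] mid -0.010342926015275158
sw 234 [ 0.1233 -0.0035  0.101 ] z pct [0.0991 0.1029 0.106 ]
cl 338 [-0.1377  0.0019  0.1052] z pct [0.1017 0.1051 0.1101]
bar top fit n 60 slope -0.012343073787084817 z0 0.07977441776643639
{'clock': np.float64(16.45), 'tool_pos': array([ 0.4681, -0.0191,  0.1878]), 'ft_force': array([-0.5055, -0.2584,  0.3818]), 'finger_gap': np.float64(0.0446), 'grasp_force': np.float64(0.0)}
extent [-0.17039195 -0.16841633  0.14776723  0.14925263] mid -0.010324549878629088
sw 234 [ 0.1228 -0.0041  0.0999] z pct [0.0977 0.1019 0.1043]
cl 345 [-0.1375  0.0021  0.105 ] z pct [0.1012 0.1052 0.1099]
bar top fit n 59 slope -0.008711653566196503 z0 0.08097511192522402
```

View pics/fin.png

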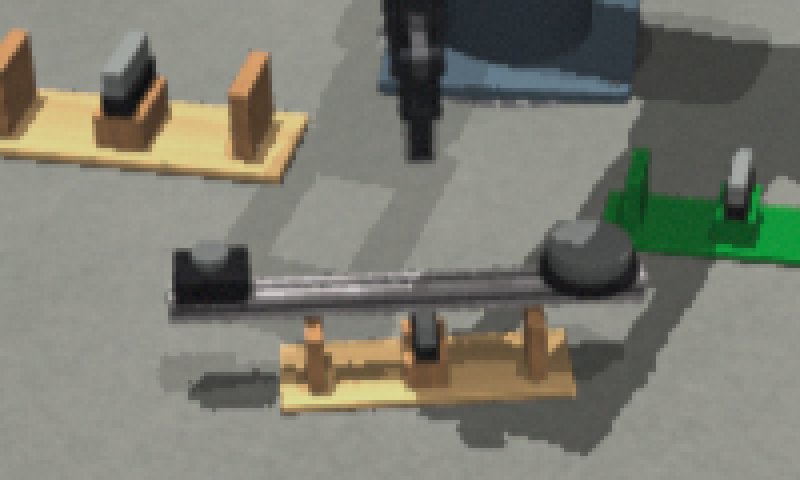

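The bar has been free and level for over 2 s: its slope is about 0.01, with gaps at both rests (crop 315,318 and 535,305). I'll hand it in.

```bash
python3 -c "
from h import *
print(sign_off())"
```

```text
the job is handed in; nothing more can be done
None
```

The switch arm is balanced level (about 0.01 rad tilt) on the middle edge of the smaller wooden stand, switch side up, with the gripper clear. I handed the job in at about 16.5 s; the hand-in gave no verdict.

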